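# Stroke the filter purge pump

## Robot

A 7-joint arm with a two-finger parallel gripper is mounted at the origin on the work surface. World frame = base frame: x ahead of the robot, y to its left, z up, the work surface at z = 0. Lengths are in m, angles in rad, forces in N, time in s.
With the tool pointing down it reaches from about 0.35 to 0.9 m from the base axis. Payload 8.1 kg.
Tool frame: the origin (TCP) lies where the fingers leave the gripper's body, on its centre line; the fingertips stand 66 mm ahead of it and the grasp point (between the pads) lies 47 mm ahead of it (arm.tip_reach is the distance from the TCP to the fingertips, in m); z points along the fingers, y is the direction in which the jaws open and shut (so a half turn about z gives the same grasp; the last joint's range is limited). The gripper opens to 92 mm and grips with 3 to 60 N. Pads are 19 mm wide; open, the fingers measure 130 mm over their backs; the gripper's body (75 mm by 190 mm) begins 47 mm behind the grasp point.
Start: joints at [1.082, 0.434, 0.025, 1.573, -0.012, 1.134, -0.075], TCP at [0.235, -0.579, 0.292] pointing down, gripper open.
Joint ranges: [-2.62, 2.62], [-0.44, 2.09], [-1.27, 1.32], [0.08, 2.57], [-1.32, 4.46], [0.12, 2], [-2.74, 2.74]. Speed limits (rad/s): [2.22, 2.22, 3.01, 3.01, 3.14, 3.14, 3.14].

## Interface

Orientations are given as a rotation vector (axis times angle).
In Python, from cell import arm gives the robot as it stands.
- The arm moves only by the tool carry_out, never from a script. Its argument "plan" is a list of rows, each a list of 5 numbers: the shift along the world's x, y, z in cm, then the turn about the world's z in rad, then the finger opening in cm, from 0 to 9.18. In form: [[tx, ty, tz, spin, fingers], ...]. A call has 1 to 20 rows; each row is the pose to reach, as a shift and turn from the pose measured when the call began; what a row does not reach only later rows make up. A row lasts 1/10 s, in which the tool goes at most 50 mm and 8.59 degrees, less where a joint would pass 70% of its speed; a pose out of reach is approached as far as the arm can. A call with a gripper value outside its range is refused whole. The fingers move at their own pace and stop on an object; "squeeze" is the grip in N (left out, the last holds). Time passes only in rows, so rows that repeat a pose let the fingers close. It gives the time, the measured TCP pose, the force and the opening at its end, in the units of the state.
- arm.observe(): the state, without advancing time (a new reading comes with each control period).
- arm.get_image(name): name is "scene" or "side" or "wrist"; returns (picture, depth): 384x512x3 uint8, red, green, blue; 384x512 float32, m along the optical axis (not along the pixel's ray), 0 where there is no reading.
- arm.get_calibration(name): a dict with "intrinsics" (3x3 intrinsics, pixels), "rvec" (rotation vector, rad) and "tvec" (3), from world to camera coordinates, as OpenCV has them; the wrist camera has in their place "tool_from_camera" (4x4, takes a point from camera to tool coordinates, whose origin is the TCP and whose axes are the flange's). Camera axes: x right, y down, z forward; pixel columns grow to the right and rows downward; lengths in m; the calibration is good to about 2 mm. A picture is of the moment at which its call begins: read the wrist's pose just before it. get_calibration takes no time and is no camera call.
- arm.sign_off(): hands the job in, once; it reports no verdict.
The state is a dict: "clock": time; "joints": joint angles; "dq": joint speeds; "joint_efforts": joint torques, N m; "position": TCP position; "ee_rot": TCP orientation; "force": force on the tool from outside, world axes, zero at the start; "ft_torque": the same for the moment, N m; "width": opening from 0.0 (shut) to 1.0 (fully open).
Only numpy, scipy, OpenCV 4.12 (cv2) and the standard library are available. Lean on these libraries where they do the work, as an engineer would, in place of code of your own. Each camera call takes 0.05 s, during which the arm holds its last target. There are 200 camera calls.

## Task

Two spring-plunger hand pumps with red heads stand on the tiled shelf. Press the head of the one that carries the yellow filter housing all the way down to its stop, hold it there for a second, then let it spring fully back up. Do not press the other pump, and do not shift or tip the glass bottle.

Things in the scene. Friction and masses are not known exactly. Their poses are not given: they have to be found in the camera images.
- filter_pump_plunger (a joint): Stroke of the plunger to be pressed, in m: 0 = fully up (at rest), grows as the head goes straight down, 0.018 = at its stop. A spring returns it: about 4 N starts it moving, about 9 N holds it at the stop. The pump is fixed to the shelf.
- filter_pump_head (a point): Centre of the flat top face of the head to press; moves with it. Red disc 48 mm across, 14 mm thick, top 147 mm above the shelf at rest, 129 mm at the stop. Below it a steel cylinder (48 mm), its aluminium collar (56 mm) topping out at 113 mm, white base 110 x 90 x 12 mm. Upright yellow filter housing, 62 mm across, 114 mm high, 82 mm from the axis along this frame's +x; z is up.
- coupler_pump_head (a point): Centre of the top face of the other pump's red head, not to be pressed: same sizes and heights, but a stainless quick coupler (34 mm across, reaching 94 mm from the axis, 70 mm up) lies along this frame's +x and there is no yellow filter. The two pumps may stand in either place.
- bottle: Tall loose evacuated glass bottle with a pale paper band and a blue stopcock key, standing upright beyond the pumps: 76 mm diameter, 250 mm tall, stopcock 215 mm up reaching 46 mm out along +y; about 0.4 kg. Origin at the centre of its underside, z up.
There are look-alikes about, which are no part of the job. What is shaped like the part that bears filter_pump_plunger but purple is not meant. Of the things that look like the bottle, take the one that is farthest to the robot's left at the start.

How it is judged:
On the way:
1. the plunger of the pump with the yellow filter is down at its stop (at least 15 of its 18 mm) for 0.3 s (value of joint filter_pump_plunger above 0.015 m), for 0.3 s.
At the end, for the whole second after the job is handed in: The plunger of the pump with the yellow filter has been down at its stop and is back up (within 3 mm), the other pump's head is up (within 3 mm), and the bottle stands upright (within 10 degrees) within 20 mm of where it was (value of joint filter_pump_plunger below 0.003 m and distance of coupler_pump_head from where it was at the start of the episode below 0.003 m and distance of bottle from where it was at the start of the episode below 0.02 m and angle between bottle's own z axis and vertical below 0.17 rad); the robot touches nothing.
It fails at once if the other pump's plunger is pressed (more than 5 mm) (distance of coupler_pump_head from where it was at the start of the episode above 0.005 m).
It fails at once if the glass bottle is shifted more than 20 mm or tipped more than 10 degrees (distance of bottle from where it was at the start of the episode above 0.02 m or angle between bottle's own z axis and vertical above 0.17 rad).
It also fails if it takes over 30 s, if anything falls off the work surface, if the arm or the gripper's body presses on something with over 40 N, if the wrist force passes 120 N, or if a joint passes its speed limit or range.

## Working session

There is one attempt and no reset: what is moved stays moved. The work goes in short steps, Python scripts to look and compute and a tool call to move; the robot and the scene stay as the last step left them, time stands still between calls to the robot, and variables do not carry over. Pictures are saved under pics/ and viewed, about 8 in all and at most 12, crops included, and the job is handed in when it is done.

Besides the shell and the picture viewer there is one more tool, called after "Emit:" in YAML: its name, and indented under it one key for each argument. carry_out: Moves the arm, as the interface text tells. Its arguments: {"type":"object","properties":{"plan":{"type":"array"},"squeeze":{"type":"number"}},"required":["plan"]}

```bash
mkdir -p pics
cat > h.py <<'E'
import numpy as np,cv2
from cell import arm
def grab(n):
    s=arm.observe(); im,d=arm.get_image(n); c=arm.get_calibration(n)
    K=np.array(c['intrinsics'])
    if n=='wrist':
        T=np.array(c['tool_from_camera']); R=cv2.Rodrigues(np.array(s['ee_rot'],float))[0]
        Rw=R@T[:3,:3]; o=R@T[:3,3]+np.array(s['position'])
    else:
        Rc=cv2.Rodrigues(np.array(c['rvec'],float))[0]; Rw=Rc.T; o=-Rw@np.array(c['tvec'],float).ravel()
    v,u=np.mgrid[:384,:512]
    ray=np.stack([(u-K[0,2])/K[0,0],(v-K[1,2])/K[1,1],np.ones_like(d)],-1)@Rw.T
    P=o+ray*d[...,None]; P[d==0]=np.nan
    return im,d,P,ray,o
E
python3 - <<'E'
from h import *
a=[grab(n) for n in('scene','side')]
cv2.imwrite('pics/1.png',cv2.resize(np.hstack([x[0] for x in a]),(0,0),fx=.78,fy=.78)[:,:,::-1])
np.savez('a.npz',**{f'{n}{k}':x[i] for n,x in zip(('s','d'),a) for k,i in(('im',0),('P',2),('ray',3),('o',4))})
for n,(im,d,P,ray,o) in zip(('scene','side'),a):
    h=cv2.cvtColor(im,cv2.COLOR_RGB2HSV); H,S,V=[h[...,i].astype(int) for i in range(3)]
    for col,m in (('red',((H<8)|(H>172))&(S>130)&(V>60)),('yel',(H>20)&(H<34)&(S>130)&(V>60)),('blue',(H>100)&(H<125)&(S>120)),('pur',(H>125)&(H<165)&(S>80))):
        k,l,st,c=cv2.connectedComponentsWithStats(m.astype(np.uint8))
        for i in range(1,k):
            if st[i,4]>40: print(n,col,c[i].round(),st[i],np.nanmedian(P[l==i],0).round(3),np.nanmax(P[l==i][:,2]).round(3))
print(arm.observe())
E
```

```text
scene red [307.  71.] [ 271   56   74   33 1267] [0.112 0.582 0.018] 0.023
scene red [272. 115.] [264 109  19  13 191] [0.458 0.165 0.145] 0.148
scene red [195. 159.] [184 151  23  17 295] [ 0.509 -0.065  0.145] 0.147
scene red [100. 190.] [ 88 181  26  20 399] [ 0.499 -0.248  0.145] 0.148
scene yel [112. 249.] [  92  225   38   52 1462] [ 0.589 -0.273  0.098] 0.114
scene blue [215. 197.] [209 189  14  18 130] [ 0.708 -0.137  0.219] 0.221
scene pur [198. 212.] [ 175  182   48   56 1448] [ 0.585 -0.096  0.078] 0.216
side red [ 94. 108.] [  62   89   67   39 1612] [0.098 0.582 0.018] 0.023
side red [197. 148.] [189 142  16  14 179] [0.448 0.163 0.145] 0.148
side red [227. 214.] [217 205  20  19 288] [ 0.5   -0.066  0.145] 0.148
side red [233. 291.] [222 279  23  24 443] [ 0.489 -0.249  0.145] 0.148
side yel [274. 308.] [259 290  32  39 904] [ 0.565 -0.278  0.1  ] 0.114
side blue [298. 144.] [293 140   9   8  46] [0.689 0.054 0.218] 0.22
side blue [327. 207.] [320 201  15  12  95] [ 0.699 -0.139  0.218] 0.221
side pur [242. 242.] [ 206  218   70   46 1803] [ 0.533 -0.085  0.043] 0.114
{'clock': 0.1, 'joints': array([ 1.08244561,  0.43516531,  0.02496984,  1.5739647 , -0.01160488,
        1.13396983, -0.0750869 ]), 'dq': array([-0.00060297, -0.00194344, -0.00126395, -0.00053626, -0.00058642,
        0.00086341, -0.00126462]), 'joint_efforts': array([ 2.88040021e-03, -6.69129610e+01,  9.87882838e-01, -3.15147972e+01,
       -6.05227333e-02,  3.72458319e-02,  7.19255218e-05]), 'position': array([ 0.23499596, -0.57877375,  0.29153189]), 'ee_rot': array([-3.08207020e+00, -6.01850930e-01,  5.91864464e-04]), 'force': array([-0.16003169, -1.09692324, -0.72227561]), 'ft_torque': array([ 0.00256636, -0.05147531, -0.03112619]), 'width': 1.0017838473549043}
```

View pics/1.png

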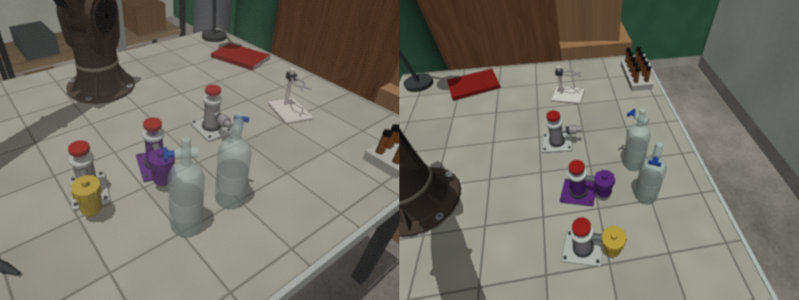

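The yellow-filter pump is the nearest one, with its red head at scene px (100,190) and side px (233,291). The purple look-alike is in the middle, the coupler pump is farther left, and the two bottles are behind. Next I'll refine the head centre from the top-face points.

Run:
```python
from h import *
z=np.load('a.npz')
for n,(x,y,w,h_) in (('s',(80,172,45,40)),('d',(212,270,45,45))):
    im=z[n+'im'];P=z[n+'P'];ray=z[n+'ray'];o=z[n+'o']
    h=cv2.cvtColor(im,cv2.COLOR_RGB2HSV).astype(int)
    m=((h[...,0]<8)|(h[...,0]>172))&(h[...,1]>110); b=np.zeros_like(m); b[y:y+h_,x:x+w]=1
    m&=b; t=m&(P[...,2]>.1435)
    X=o+ray*((.147-o[2])/ray[...,2])[...,None]
    q=X[t][:,:2]; c,r=cv2.minEnclosingCircle(q.astype(np.float32)); print(n,t.sum(),m.sum(),q.mean(0),c,r, q.min(0),q.max(0))
```

```text
s 318 425 [ 0.4975138  -0.24718653] (0.49749505519866943, -0.2471507042646408) 0.023550469428300858 [ 0.47435157 -0.26828117] [ 0.5209099  -0.22462854]
d 397 452 [ 0.48941504 -0.24872829] (0.4889686703681946, -0.24872738122940063) 0.02317584492266178 [ 0.46784374 -0.27112612] [ 0.51125531 -0.22577763]
```

Emit:
carry_out:
  plan:
    - [3,4,0,0,0]
    - [6,8,0,0,0]
    - [9,12,0,0,0]
    - [12,15,0,0,0]
    - [15,18,0,0,0]
    - [17,22,0,0,0]
    - [17,22,0,0,0]
    - [17,22,0,0,0]
  squeeze: 20

```text
clock: 0.9
position: [0.4054, -0.3577, 0.2914]
ee_rot: [-3.081, -0.606, 0.001]
force: [-0.8, -0.5, 0.4]
width: 0.352
```

The two views disagree by 8 mm in x, so I'll check with the wrist camera from close up.

Run:
```python
from h import *
im,d,P,ray,o=grab('wrist')
cv2.imwrite('pics/2.png',im[:,:,::-1])
h=cv2.cvtColor(im,cv2.COLOR_RGB2HSV).astype(int)
X=o+ray*((.147-o[2])/ray[...,2])[...,None]
for nm,m in(('red',((h[...,0]<8)|(h[...,0]>172))&(h[...,1]>110)),('yel',(h[...,0]>20)&(h[...,0]<34)&(h[...,1]>130))):
    k,l,st,c=cv2.connectedComponentsWithStats(m.astype(np.uint8))
    for i in range(1,k):
        if st[i,4]>100:
            q=X[l==i][:,:2]; print(nm,st[i],q.mean(0),cv2.minEnclosingCircle(q.astype(np.float32)),np.nanmedian(P[l==i],0))
            t=(l==i)&(P[...,2]>.1435)
            if t.sum()>5: print(cv2.minEnclosingCircle(X[t][:,:2].astype(np.float32)))
print(arm.observe()['width'],arm.tip_reach)
```

```text
red [ 136   20   62   67 3185] [ 0.4909949  -0.24503103] ((0.48999646306037903, -0.24522700905799866), 0.02442960813641548) [ 0.49113754 -0.24521465  0.14803109]
((0.48975563049316406, -0.24529555439949036), 0.024300454184412956)
yel [ 202    0   67   35 1526] [ 0.53720422 -0.28620421] ((0.5447089672088623, -0.2814810276031494), 0.024644751101732254) [ 0.5487086  -0.27902787  0.10259051]
0.312983827591349 0.0655
```

View pics/2.png

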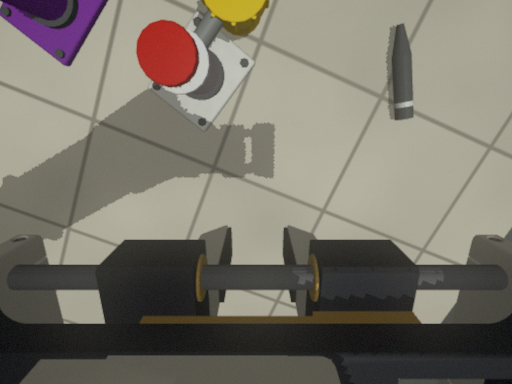

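The wrist view shows the whole head at px (167,53), centred at about (0.490, -0.245), which agrees with the side view. I'll move over it and descend to just above.

Emit:
carry_out:
  plan:
    - [2,3,0,0,0]
    - [4,6,0,0,0]
    - [6.5,9,0,0,0]
    - [8.5,11.2,0,0,0]
    - [8.5,11.2,0,0,0]
    - [8.5,11.2,0,0,0]
    - [8.5,11.2,-3,0,0]
    - [8.5,11.2,-5,0,0]
    - [8.5,11.2,-6,0,0]
    - [8.5,11.2,-6.3,0,0]
    - [8.5,11.2,-6.3,0,0]
    - [8.5,11.2,-6.3,0,0]

```text
clock: 2.15
position: [0.4899, -0.2477, 0.2293]
ee_rot: [-3.083, -0.601, -0.0]
force: [-0.2, -0.0, 0.1]
width: 0.004
```

Run:
```python
from h import *
a=[grab(n)[0] for n in('scene','side')]
cv2.imwrite('pics/3.png',np.hstack([cv2.resize(a[0][90:290,30:230],(400,400)),cv2.resize(a[1][190:390,140:340],(400,400))])[:,:,::-1])
s=arm.observe(); print(s['position'],s['force'],s['width'])
```

```text
[ 0.48999095 -0.24737045  0.22926575] [-0.20674735 -0.31736475  0.47264371] 0.0015807088004461903
```

View pics/3.png

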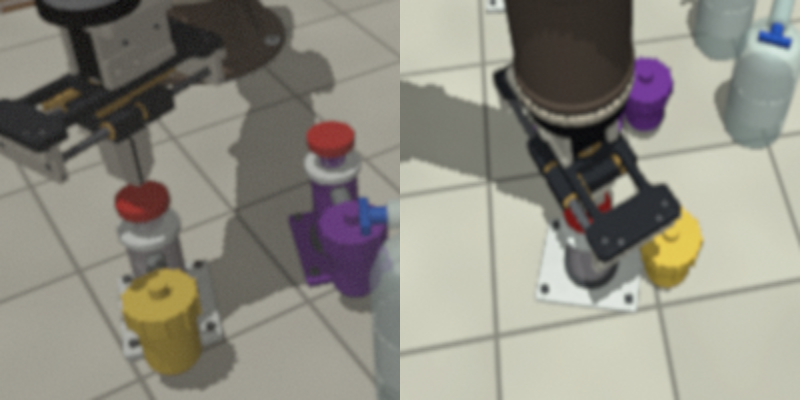

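The closed fingers are above the correct red head, at about (140,190) in the left crop, and clear of everything else. Now I'll press gently in small steps.

Emit:
carry_out:
  plan:
    - [0,0,-1,0,0]
    - [0,0,-1.6,0,0]
    - [0,0,-2,0,0]
    - [0,0,-2.4,0,0]
    - [0,0,-2.8,0,0]
    - [0,0,-3.1,0,0]
    - [0,0,-3.3,0,0]
    - [0,0,-3.3,0,0]
    - [0,0,-3.3,0,0]

```text
clock: 3.15
position: [0.4901, -0.2474, 0.1966]
ee_rot: [-3.083, -0.602, -0.001]
force: [-1.5, 0.8, 8.9]
width: 0.007
```

Emit:
carry_out:
  plan:
    - [0,0,-0.1,0,0]
    - [0,0,-0.2,0,0]
    - [0,0,-0.25,0,0]
    - [0,0,-0.25,0,0]
    - [0,0,-0.25,0,0]

```text
clock: 3.65
position: [0.4901, -0.2474, 0.1948]
ee_rot: [3.083, 0.602, 0.001]
force: [-3.5, 1.4, 11.8]
width: 0.005
```

Emit:
carry_out:
  plan:
    - [0,0,-0.1,0,0]
    - [0,0,-0.1,0,0]
    - [0,0,-0.1,0,0]
    - [0,0,-0.1,0,0]
    - [0,0,-0.1,0,0]
    - [0,0,-0.1,0,0]
    - [0,0,-0.1,0,0]
    - [0,0,-0.1,0,0]
    - [0,0,-0.1,0,0]
    - [0,0,-0.1,0,0]
    - [0,0,-0.1,0,0]
    - [0,0,-0.1,0,0]

```text
clock: 4.85
position: [0.4901, -0.2474, 0.1947]
ee_rot: [3.083, 0.602, 0.001]
force: [-4.3, 1.4, 14.8]
width: 0.002
```

Run:
```python
from h import *
im,d,P,*_=grab('scene'); h=cv2.cvtColor(im,cv2.COLOR_RGB2HSV).astype(int)
m=((h[...,0]<8)|(h[...,0]>172))&(h[...,1]>110); b=m*0; b[165:215,70:130]=1
print('head z',np.nanpercentile(P[m&(b>0)][:,2],[10,50,90,97]), arm.observe()['force'])
```

```text
head z [0.120741   0.12620353 0.12793573 0.12851403] [-4.37118865  1.91489498 14.5570302 ]
```

The head top is at about 128.5 mm (stop is 129 mm), the force is well above 9 N and the arm has stopped sinking. It is at the stop and was held for over 1 s. Now I'll release and retreat.

Emit:
carry_out:
  plan:
    - [0,0,0.5,0,0]
    - [0,0,1,0,0]
    - [0,0,1.5,0,0]
    - [0,0,2,0,0]
    - [0,0,3,0,0]
    - [0,0,6,0,0]
    - [0,0,10,0,0]
    - [-2,-4,10,0,0]
    - [-5,-8,10,0,0]
    - [-8,-12,10,0,0]
    - [-10,-16,10,0,0]
    - [-10,-16,10,0,0]
    - [-10,-16,10,0,0]

```text
clock: 6.2
position: [0.3893, -0.4081, 0.2947]
ee_rot: [3.084, 0.598, 0.001]
force: [-0.0, 0.6, -0.2]
width: 0.002
```

Run:
```python
from h import *
a=[grab(n) for n in('scene','side')]
cv2.imwrite('pics/4.png',cv2.resize(np.hstack([x[0] for x in a]),(0,0),fx=.78,fy=.78)[:,:,::-1])
for n,(im,d,P,ray,o) in zip(('scene','side'),a):
    h=cv2.cvtColor(im,cv2.COLOR_RGB2HSV); H,S,V=[h[...,i].astype(int) for i in range(3)]
    for col,m in (('red',((H<8)|(H>172))&(S>130)&(V>60)),('blue',(H>100)&(H<125)&(S>120))):
        k,l,st,c=cv2.connectedComponentsWithStats(m.astype(np.uint8))
        for i in range(1,k):
            if st[i,4]>40: print(n,col,c[i].round(),np.nanmedian(P[l==i],0).round(3),np.nanmax(P[l==i][:,2]).round(3))
s=arm.observe();print(s['position'],s['force'],s['clock'])
```

```text
scene red [307.  71.] [0.111 0.582 0.018] 0.022
scene red [273. 115.] [0.459 0.165 0.145] 0.147
scene red [195. 159.] [ 0.51  -0.065  0.145] 0.147
scene red [100. 190.] [ 0.499 -0.248  0.145] 0.147
scene blue [215. 197.] [ 0.708 -0.138  0.219] 0.222
side red [111. 102.] [0.159 0.613 0.018] 0.655
side red [197. 148.] [0.449 0.163 0.145] 0.148
side red [227. 214.] [ 0.5   -0.066  0.145] 0.148
side red [233. 290.] [ 0.489 -0.249  0.145] 0.149
side blue [298. 144.] [0.688 0.053 0.219] 0.221
side blue [327. 207.] [ 0.699 -0.139  0.218] 0.221
[ 0.39094863 -0.40614683  0.29470405] [-0.29659401  0.26059404  0.15878195] 6.3
```

View pics/4.png

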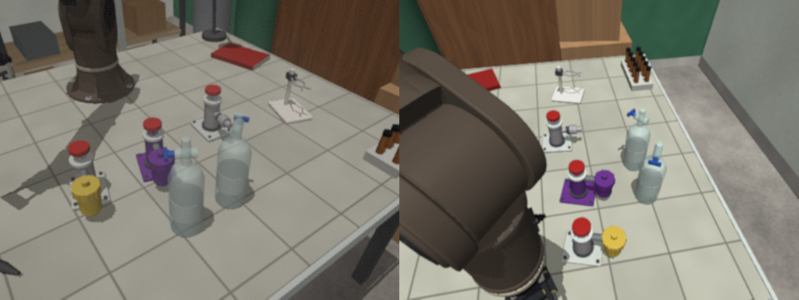

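The arm is clear. All the red heads are back at their starting height and both bottles are where they were.

```bash
python3 -c "from cell import arm; print(arm.sign_off())"
```

```text
the job is handed in; nothing more can be done
None
```

I pressed the head of the yellow-filter pump down to its stop with the closed fingertips, held it there for more than 1 s, then released it and moved the arm clear. I handed the job in at about 6.3 s; no verdict is reported.

- **At the stop:** the scene camera put the head top at about 128.5 mm (129 mm expected). The force was about 15 N, and the arm stopped sinking.
- **After release:** the head top is back at 147–149 mm. The coupler pump's head and both bottles' blue stopcock keys measure within about 1 mm of where they started. The arm touches nothing, with force readings near zero.
- **One disagreement:** the scene and side cameras differed by about 8 mm in x on the head centre. The wrist camera agreed with the side camera, so I used that position.

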